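Load a filter cartridge and feed it into the tester with the pedal

TASK

Load the square filter cartridge into the pedal-fed filter tester: lift it out of the rack by its sides, set it upright on the open bench and let go, then take it again by its two ends and put it down in the middle of the tester's open cradle with its round spigot towards the grey test housing. Then press the tester's pedal right down to its stop so that the pusher feeds the cartridge fully home in the housing, and let the pedal come back up. Do not let the cartridge fall, and leave the round canister, the bottle and the meter standing where they are.

Things in the scene. Friction and masses are not known exactly. Their poses are not given: they have to be found in the camera images.
- cartridge_mid (a point): Centre of the loose filter cartridge: a white plastic block with a thin grey band, 46 mm wide (x), 58 mm long (y), 44 mm high (z), 0.13-0.25 kg. The length is a 50 mm square block plus, on the -y end, a flat-faced round spigot, 22 mm dia, 8 mm long, at mid height; the +y end is flat. Centre 22 mm above what it stands on. Starts upright in a bay of the rack, x and y along the rack's.
- spigot_tip (a point): Centre of the spigot's flat end face, 29 mm from the cartridge's centre along the cartridge's -y.
- cartridge: The same cartridge; origin at the centre of its underside.
- rack: Fixed grey rack, 200 (x) by 82 mm (y); origin under its centre. Floor 15 mm above the bench; two bays 48 mm either side of the origin along x, cartridge in one, canister in the other. Walls at +y and -y, 66 mm apart inside, rise 54 mm above the floor, 10 mm higher than the cartridge, and cover its ends; its sides (facing +x and -x) are free, 50 mm from the canister.
- cradle (a point): Fixed tester: middle of the open cradle, on the channel floor, 28 mm above the bench. z up, -y along the channel to the grey housing, +y to pusher and drive casing, -x the side facing the robot. Channel 52 mm wide. Steel cheeks at +-x, 62 mm long (y), rise 54 mm above the floor, top 14 mm flared out: a cartridge here can be held only by its ends. The bench 100 to 200 mm out along -x is free.
- mouth (a point): Centre of the housing's mouth, at cartridge mid height, 65 mm from the cradle along the cradle's -y (axes as cradle). The housing is 100 mm wide and 90 mm high above the bench; rails 25 mm high guide from the cheeks to it. Its rubber back is 45 mm further in: a cartridge fully home has its centre 80 mm from the cradle, with some 13 mm of it showing out of the mouth.
- pusher_face (a point): Centre of the pusher's flat steel face, 40 mm wide, 34 mm high. With the pedal up it is 65 mm from the cradle along the cradle's +y, so each end of a cartridge in the middle of the cradle has 36 mm free for a finger. Behind it, from 80 to 200 mm, is the drive casing, 100 mm wide, top 103 mm above the bench.
- pedal_pad (a point): Point on the black tread on top of the pedal, where to press; 95 mm from the hinge axis. The pedal is a steel plate, 60 mm wide, 120 mm long, in front of the drive casing; it reaches out along the cradle's -x and is hinged at the casing along the cradle's y. At rest its free end is raised and this point is 72 mm above the bench; at the stop 34 mm, and 11 mm further out (cradle -x).
- pedal (a joint): Pedal angle in rad: 0 up at rest, 0.42 at its stop (plate level). Spring-returned: about 4 N at the tread to start, 8 to 15 N near the stop. It drives the pusher 0.275 m per rad to the housing (115 mm in all); both come back when it is let go, the cartridge stays where it was pushed.
- canister: Loose round white canister in the other bay of the rack, 46 mm in diameter, 56 mm high with a narrower neck; origin at the centre of its underside. Not to be moved.
- bottle: Loose glass bottle with white cap, 66 mm in diameter, 130 mm high, on the bench beside the tester; origin at the centre of its underside. Not to be moved.
- meter: Loose black hand meter lying on the bench, 55 by 90 by 28 mm; origin at the centre of its underside. Not to be moved.
Mind the look-alikes: they are no part of the job. What is shaped like the cartridge but blue is not meant.

How it is judged (in metres and radians):
On the way, in this order (a step that is already met when the one before it is completed fails the run):
1. the cartridge stands upright on the bench, let go (height (world z) of cartridge_mid below 0.027 m and angle between cartridge_mid's own z axis and vertical below 0.12 rad and contact force between cartridge and the fingers below 0.05 N and linear speed of cartridge below 0.02 m/s), for 0.2 s.
2. the cartridge stands in the cradle between the cheeks, spigot to the housing, let go, pedal still up (x of cartridge_mid in the frame of cradle between -0.008 and 0.008 m and z of cartridge_mid in the frame of cradle between 0.016 and 0.028 m and angle between cartridge_mid's own z axis and vertical below 0.12 rad and y of cartridge_mid in the frame of cradle between -0.025 and 0.025 m and y of spigot_tip in the frame of cradle below 0 m and contact force between cartridge and the fingers below 0.05 N and linear speed of cartridge below 0.02 m/s and value of joint pedal below 0.06 rad), for 0.2 s.
3. the pedal is down at its stop with the cartridge fed home (x of cartridge_mid in the frame of cradle between -0.008 and 0.008 m and z of cartridge_mid in the frame of cradle between 0.016 and 0.028 m and angle between cartridge_mid's own z axis and vertical below 0.12 rad and value of joint pedal above 0.4 rad and y of cartridge_mid in the frame of cradle below -0.074 m), for 0.2 s.
At the end, for the whole second after the job is handed in: The cartridge stands level in the channel, spigot first in the housing and fully home (its centre at least 74 mm from the cradle's centre; 80 mm is nominal), within 8 mm of the channel's middle line, at rest; the pedal is back up (under 0.05 rad) (x of cartridge_mid in the frame of cradle between -0.008 and 0.008 m and z of cartridge_mid in the frame of cradle between 0.016 and 0.028 m and angle between cartridge_mid's own z axis and vertical below 0.12 rad and y of cartridge_mid in the frame of cradle below -0.074 m and y of spigot_tip in the frame of cradle below -0.1 m and linear speed of cartridge below 0.02 m/s and value of joint pedal below 0.05 rad); the robot touches nothing.
It fails at once if the cartridge falls: it touches nothing, more than 15 mm above where it would stand in the cradle (height (world z) of cartridge_mid above 0.065 m and contact force between cartridge and anything else below 0.01 N).
It fails at once if the canister is moved more than 20 mm or tipped (distance of canister from where it was at the start of the episode above 0.02 m or angle between canister's own z axis and vertical above 0.3 rad).
It fails at once if the bottle is moved more than 20 mm or tipped (distance of bottle from where it was at the start of the episode above 0.02 m or angle between bottle's own z axis and vertical above 0.3 rad).
It fails at once if the meter is moved more than 20 mm or tipped (distance of meter from where it was at the start of the episode above 0.02 m or angle between meter's own z axis and vertical above 0.3 rad).
It also fails if it takes over 72 s, if anything falls off the work surface, if the arm or the gripper's body presses on something with over 40 N, if the wrist force passes 120 N, or if a joint passes its speed limit or range.

ROBOT

A 6-joint arm with a two-finger parallel gripper is mounted at the origin on the work surface. World frame = base frame: x ahead of the robot, y to its left, z up, the work surface at z = 0. Lengths are in m, angles in degrees, forces in N, time in s.
With the tool pointing down it reaches from about 0.375 to 0.975 m from the base axis. Payload 3.8 kg.
Tool frame: the origin (TCP) lies at the very end of the fingers, on their centre line; the grasp point (between the pads) lies 19 mm behind it (ctrl.grasp_offset is the distance from the TCP to the grasp point, in m); x points along the fingers, y is the direction in which the jaws open and shut, and the axes are right-handed (so a half turn about x gives the same grasp; the last joint's range is limited). The gripper opens to 88 mm and grips with 3 to 60 N. Pads are 18 mm wide; open, the fingers measure 123 mm over their backs; the gripper's body (75 mm by 187 mm) begins 45 mm behind the grasp point.
Start: joints at [-73.619, 15.12, 91.902, -0, 72.978, -2.114], TCP at [0.214, -0.64, 0.239] pointing down, gripper open.
Joint ranges: [-150.88, 150.88], [-54.13, 125.18], [17.81, 147.31], [-75.09, 255.09], [0, 152.58], [-146.25, 146.25]. Speed limits (degrees/s): [147.25, 147.25, 180, 180, 180, 180].

INTERFACE

Orientations are given as a 3x3 rotation matrix whose columns are the frame's x, y, z axes.
In Python, from rig import status, imaging, ctrl gives the robot as it stands. The module is installed in compiled form; this text tells all that it offers.
- The arm moves only by the shell command python3 -m handwheel 'ROWS' [FORCE]. ROWS is JSON, a list of rows, each a list of 7 numbers: the shift along the tool's x, y, z in m, then the turn, a rotation vector about the tool's x, y, z in degrees, then the closure, from 0 (fully open) to 1 (shut). In form: [[tx, ty, tz, ax, ay, az, hand], ...]. A call has 1 to 5 rows; each row is the pose to reach, as a shift and turn from the pose commanded when the call began, along the tool's axes at that moment; what a row does not reach only later rows make up. A row lasts 1/8 s, in which the tool goes at most 62.5 mm and 10.7 degrees, less where a joint would pass 70% of its speed; a pose out of reach is approached as far as the arm can. A call with a gripper value outside its range is refused whole. The fingers move at their own pace and stop on an object; FORCE is the grip in N (left out, the last holds). Time passes only in rows, so rows that repeat a pose let the fingers close. It gives the time, the measured TCP pose, the force and the opening at its end, in the units of the state.
- status.get_obs(): the state, without advancing time (a new reading comes with each control period).
- imaging.camera(name): name is "scene" or "side" or "wrist"; returns (picture, depth): 420x560x3 uint8, red, green, blue; 420x560 float32, m along the optical axis (not along the pixel's ray), 0 where there is no reading.
- imaging.camera_params(name): a dict with "vfov" (degrees; the focal length in pixels is half the picture's height over the tangent of half this angle, whatever the lens; pixels are square), "cx", "cy" (the principal point, pixels), "R" (3x3) and "t" (3): a world point X has camera coordinates R X + t. Camera axes: x right, y down, z forward; pixel columns grow to the right and rows downward; lengths in m; the calibration is good to about 2 mm. A picture is of the moment at which its call begins: read the wrist's pose just before it. camera_params takes no time and is no camera call; for the wrist camera it gives the pose at the moment of the call.
- ctrl.close_job(): hands the job in, once; it reports no verdict.
The state is a dict: "clock": time; "joint_pos": joint angles; "joint_vel": joint speeds; "joint_efforts": joint torques, N m; "ee_pos": TCP position; "orientation": TCP orientation; "wrist_force": force on the tool from outside, world axes, zero at the start; "moment": the same for the moment, N m; "width": opening from 0.0 (shut) to 1.0 (fully open).
Only numpy, scipy, OpenCV 4.12 (cv2) and the standard library are available. Lean on these libraries where they do the work, as an engineer would, in place of code of your own. Each camera call takes 0.05 s, during which the arm holds its last target. There are 200 camera calls.

## Working session

There is one attempt and no reset: what is moved stays moved. The work goes in short steps, Python scripts to look and compute and a shell command to move; the robot and the scene stay as the last step left them, time stands still between calls to the robot, and variables do not carry over. Pictures are saved under pics/ and viewed, about 8 in all and at most 12, crops included, and the job is handed in when it is done.

```bash
mkdir -p pics; cat > h.py <<'E'
import numpy as np, cv2
from rig import status, imaging, ctrl
def K(n):
    p=imaging.camera_params(n); f=210/np.tan(np.radians(p["vfov"])/2); return f,p["cx"],p["cy"],np.array(p["R"]),np.array(p["t"])
def cloud(n,d,k=None):
    f,cx,cy,R,t=k or K(n); v,u=np.mgrid[:420,:560]
    c=np.stack([(u-cx)/f*d,(v-cy)/f*d,d],-1); P=(c-t)@R; P[d==0]=np.nan; return P
def ray(n,u,v,z,k=None):
    f,cx,cy,R,t=k or K(n); d=np.array([(u-cx)/f,(v-cy)/f,1])@R; o=-t@R; return o+d*(z-o[2])/d[2]
def proj(n,X,k=None):
    f,cx,cy,R,t=k or K(n); c=R@np.array(X)+t; return c[0]/c[2]*f+cx,c[1]/c[2]*f+cy
E
python3 - <<'E'
from h import *
for n in("scene","side"):
    im,d=imaging.camera(n); np.savez(f"pics/{n}.npz",im=im,d=d); cv2.imwrite(f"pics/{n}0.png",im[:,:,::-1])
    k=K(n); print(n,k[0],-k[4]@k[3],k[3][2])
o=status.get_obs(); print(o["orientation"],o["wrist_force"],o["width"],ctrl.grasp_offset)
E
```

```text
scene 488.8124185906806 [1.16157168 0.79426973 0.7790895 ] [-0.50151061 -0.65969465 -0.55972321]
side 436.3643064884124 [-0.16849419  0.67722867  0.72549798] [ 0.58723735 -0.60430277 -0.53848905]
[[-5.90690482e-04  3.17229923e-01 -9.48348473e-01]
 [ 1.91983493e-03 -9.48346531e-01 -3.17230469e-01]
 [-9.99997983e-01 -2.00805754e-03 -4.88498174e-05]] [-0.66149438  0.35569597 -0.00604807] 0.9965654626462754 0.0187
```

View pics/scene0.png

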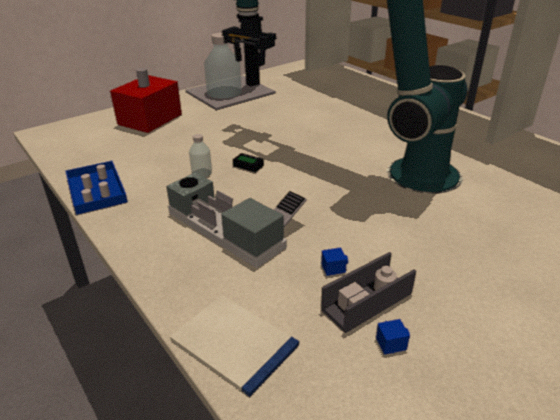

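View pics/side0.png

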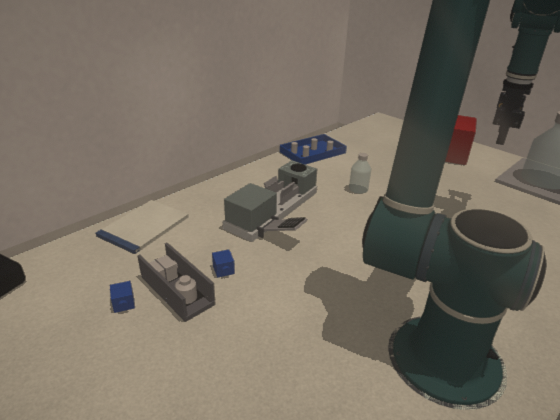

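The scene picture shows the rack at about (368,295), with the square white block at (352,295) and the round canister at (386,280). The two blue look-alikes are at (334,262) and (392,336). On the tester, the casing is at (253,228), the housing at (190,193) and the pedal at (291,205). The bottle is at (200,158) and the meter at (248,162). The side view agrees. The cartridge is the white square block in the rack.

```bash
python3 - <<'E'
from h import *
S={n:np.load(f"pics/{n}.npz") for n in("scene","side")}
k={n:K(n) for n in S}
C={n:cloud(n,S[n]["d"],k[n]) for n in S}
# regions by pixel
def rect(n,u0,v0,u1,v1,z0,z1,name):
    P=C[n][v0:v1,u0:u1].reshape(-1,3); P=P[(P[:,2]>z0)&(P[:,2]<z1)]
    if len(P)<5: print(name,n,"few",len(P));return
    c,s,a=cv2.minAreaRect((P[:,:2]*1000).astype(np.float32)); print(name,n,len(P),np.round(c,1),np.round(s,1),round(a,1),"z",np.round(np.median(P[:,2]),4))
rect("scene",215,195,290,265,.098,.108,"casing")
rect("side",215,175,285,235,.098,.108,"casing")
rect("scene",160,170,216,215,.085,.095,"housing")
rect("side",270,155,325,200,.085,.095,"housing")
rect("scene",315,250,420,330,.064,.074,"rackwalls")
rect("side",130,235,220,320,.064,.074,"rackwalls")
rect("scene",335,280,368,312,.055,.063,"carttop")
rect("side",145,250,182,285,.055,.063,"carttop")
rect("scene",372,262,402,292,.055,.080,"canister")
rect("side",172,272,202,305,.055,.080,"canister")
rect("scene",270,185,310,225,.03,.095,"pedal")
rect("side",265,210,310,240,.03,.095,"pedal")
rect("scene",185,130,215,180,.02,.14,"bottle");rect("scene",230,150,268,175,.018,.04,"meter")
rect("side",345,150,375,195,.02,.14,"bottle")
# enlarged crops
a=S["scene"]["im"][240:340,310:430]; b=S["scene"]["im"][150:270,160:320]
a=cv2.resize(a,(480,400),interpolation=3); b=cv2.resize(b,(533,400),interpolation=3)
# side crop
c=S["side"]["im"][230:330,130:250]; c=cv2.resize(c,(480,400))
cv2.imwrite("pics/crop1.png",cv2.resize(np.vstack([np.hstack([a,c]),]),(800,333))[:,:,::-1])
cv2.imwrite("pics/crop2.png",cv2.resize(b,(720,540))[:,:,::-1])
E
```

```text
casing scene 1237 [635.1 -29.1] [104.6 124. ] 9.6 z 0.1039
casing side 810 [629.5 -24.9] [101.7 122.7] 9.3 z 0.1027
housing scene 561 [ 665.7 -225.7] [107.  177.1] 12.2 z 0.0911
housing side 395 [ 656.4 -180.8] [104.4 254.7] 10.1 z 0.0901
rackwalls scene 810 [547.5 284.6] [ 85.2 200.4] 88.2 z 0.0695
rackwalls side 614 [542.3 287.9] [ 84.3 199.3] 87.8 z 0.0688
carttop scene 430 [600.6 289.6] [95.1 59.5] 61.8 z 0.0598
carttop side 358 [560.  290.7] [ 77.5 132.1] 88.4 z 0.059
canister scene 463 [507.8 298.3] [114.   60.4] 46.7 z 0.0643
canister side 388 [488.2 298.5] [ 50.4 101.4] 27.9 z 0.0635
pedal scene 584 [543.2 -33.6] [168.4  72.4] 23.7 z 0.0671
pedal side 547 [526.4 -69.1] [127.8 115.5] 8.4 z 0.0572
bottle scene 778 [ 598.1 -363.5] [218.2  65.5] 58.9 z 0.0835
meter scene 301 [ 411.  -386.1] [59.2 91.4] 24.8 z 0.0285
bottle side 576 [ 542.7 -430.7] [52.8 63.4] 81.4 z 0.0744
```

View pics/crop1.png

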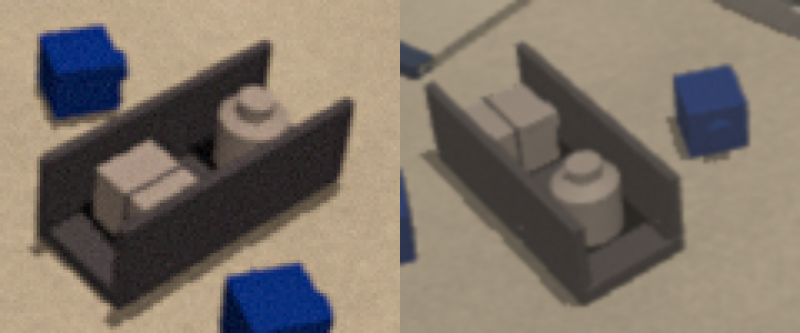

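View pics/crop2.png

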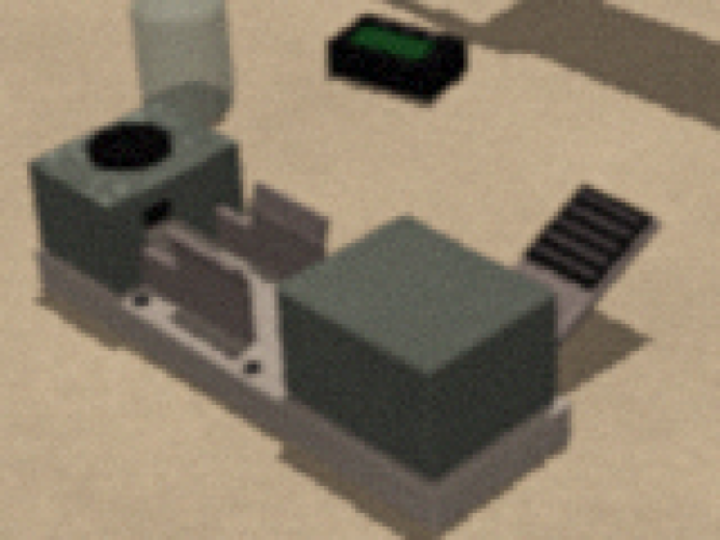

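The crops confirm that the square white banded block at the rack's +x world end is the cartridge; it is neither round nor blue. The spigot isn't visible from here. I'll go over the cradle first, then the rack, using the wrist camera.

```bash
cat >> h.py <<'E'
from scipy.spatial.transform import Rotation as Ro
def plan(x,y,z,yaw,n=None):
    "tool down, tool y at world angle yaw (deg); print shift + turn in tool axes"
    o=status.get_obs(); R=np.array(o["orientation"]); p=np.array(o["ee_pos"])
    c,s=np.cos(np.radians(yaw)),np.sin(np.radians(yaw)); T=np.array([[0,c,-s],[0,s,c],[-1,0,0]]).astype(float)
    T[:,2]=np.cross(T[:,0],T[:,1])
    d=R.T@(np.array([x,y,z])-p); r=Ro.from_matrix(R.T@T).as_rotvec(degrees=True)
    print("shift",np.round(d,4),"turn",np.round(r,2),"steps",np.linalg.norm(d)/.0625,np.linalg.norm(r)/10.7)
E
python3 - <<'E'
from h import *
plan(.54,-.18,.33,-80.7)
plan(.595,.287,.33,-1.8)
k=K("wrist"); o=status.get_obs(); R=np.array(o["orientation"])
print("cam in tool",R.T@(-k[4]@k[3]-o["ee_pos"]),"\n",R.T@k[3].T,k[0], k[1],k[2])
E
```

```text
shift [-0.0918 -0.3325 -0.455 ] turn [9.2  0.01 0.12] steps 9.135874558267849 0.8594616156544981
shift [-0.0909 -0.758  -0.6553] turn [-69.7   -0.07   0.1 ] steps 16.097382323952324 6.514445076800044
cam in tool [-0.14614945 -0.00041066 -0.06828449] 
 [[ 4.72975064e-04 -2.63490143e-01  9.64661972e-01]
 [ 9.99999817e-01 -2.39026421e-04 -5.55589521e-04]
 [ 3.76972061e-04  9.64662059e-01  2.63489982e-01]] 364.5832110107583 285.98380513696617 207.30714806971997
```

```bash
python3 -m handwheel '[[-0.045,-0.03,-0.045,2,0,0,0],[-0.09,-0.06,-0.09,4,0,0,0],[-0.09,-0.09,-0.14,6,0,0,0],[-0.09,-0.12,-0.19,8,0,0,0],[-0.09,-0.15,-0.24,9.2,0,0,0]]'; python3 - <<'E'
from h import *
plan(.69,-.17,.33,-80.7)
E
```

```text
clock: 0.72
ee_pos: [0.3949, -0.4202, 0.3287]
orientation: [[0.0, 0.16, -0.987], [-0.0, -0.987, -0.16], [-1.0, 0.0, -0.0]]
wrist_force: [-0.1, -1.0, 0.3]
width: 0.999
shift [-0.0012 -0.1997 -0.3313] turn [-0.08 -0.02 -0.01] steps 6.189576602884808 0.007562889549226096
```

```bash
python3 -m handwheel '[[0,-0.03,-0.05,0,0,0,0],[0,-0.06,-0.1,0,0,0,0],[0,-0.09,-0.15,0,0,0,0],[0,-0.12,-0.2,0,0,0,0],[0,-0.15,-0.25,0,0,0,0]]' >/dev/null; python3 -m handwheel '[[0,-0.025,-0.04,0,0,0,0],[0,-0.05,-0.081,0,0,0,0],[0,-0.05,-0.081,0,0,0,0]]'; cat > look.py <<'E'
from h import *
import sys
k=K("wrist"); im,d=imaging.camera("wrist"); nm=sys.argv[1]; np.savez(f"pics/{nm}.npz",im=im,d=d,f=k[0],cx=k[1],cy=k[2],R=k[3],t=k[4]); cv2.imwrite(f"pics/{nm}.png",im[:,:,::-1])
E
python3 look.py w1
```

```text
clock: 1.72
ee_pos: [0.69, -0.1681, 0.3269]
orientation: [[-0.002, 0.166, -0.986], [0.001, -0.986, -0.166], [-1.0, -0.002, 0.001]]
wrist_force: [-0.5, 0.3, 0.3]
width: 0.999
```

View pics/w1.png

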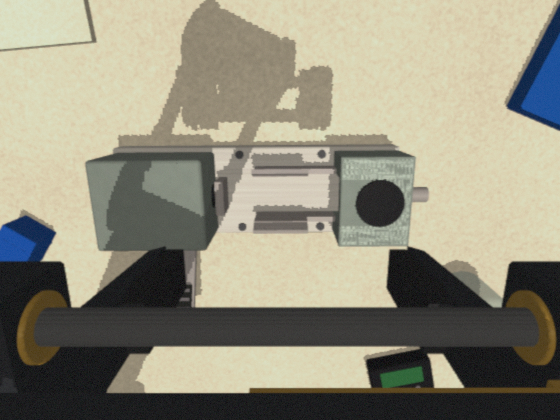

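The wrist view shows the casing at (88–215, 150–248), the pusher at about (222,193), the open cradle with its cheeks at (252–308, 150–232) and the housing at (335–415, 152–245). The picture's up direction is world +x.

```bash
python3 - <<'E'
from h import *
z=np.load("pics/w1.npz"); k=(float(z["f"]),float(z["cx"]),float(z["cy"]),z["R"],z["t"]); P=cloud("w",z["d"],k)
def rect(u0,v0,u1,v1,z0,z1,name):
    Q=P[v0:v1,u0:u1].reshape(-1,3); Q=Q[(Q[:,2]>z0)&(Q[:,2]<z1)]
    c,s,a=cv2.minAreaRect((Q[:,:2]*1000).astype(np.float32)); print(name,len(Q),np.round(c,1),np.round(s,1),round(a,1),"z",np.round(np.median(Q[:,2]),4)); return Q,c,a
_,cc,ac=rect(80,140,216,252,.099,.108,"casing")
_,hc,ah=rect(330,140,420,252,.085,.095,"housing")
d=np.array(cc)-hc; print("yaw from centres",np.degrees(np.arctan2(-d[0],d[1])),"dist",np.linalg.norm(d))
for th in (9.3,):
    t=np.radians(th); ex=np.array([np.cos(t),np.sin(t)]); ey=np.array([-np.sin(t),np.cos(t)])
    cr=np.array(cc)/1000-.140*ey; print("cradle from casing",cr)
    L=np.stack([(P[:,:,:2]-cr)@ex,(P[:,:,:2]-cr)@ey,P[:,:,2]],-1).reshape(-1,3)
    # housing face & casing face along y in local; housing lateral
    for nm,m in dict(hous=(L[:,2]>.086)&(L[:,2]<.094)&(L[:,1]<-.04)&(abs(L[:,0])<.07),cas=(L[:,2]>.099)&(L[:,2]<.107)&(abs(L[:,0])<.07),
       cheek=(L[:,2]>.074)&(L[:,2]<.088)&(abs(L[:,1])<.03)&(abs(L[:,0])<.06),floor=(L[:,2]>.024)&(L[:,2]<.032)&(abs(L[:,1])<.03)&(abs(L[:,0])<.06),
       push=(L[:,2]>.05)&(L[:,2]<.07)&(L[:,1]>.03)&(L[:,1]<.08)&(abs(L[:,0])<.06)).items():
        q=L[m]; print(nm,m.sum(), len(q) and np.round(np.percentile(q,[1,50,99],axis=0)*1000,1).tolist())
    q=L[(L[:,2]>.070)&(L[:,2]<.088)&(abs(L[:,1])<.03)&(abs(L[:,0])<.06)]
    print("cheeks -x",np.median(q[q[:,0]<0],0),"+x",np.median(q[q[:,0]>0],0))
E
```

```text
casing 10164 [633.1 -27.7] [ 99.6 119.4] 9.8 z 0.1033
housing 6234 [ 674.1 -267.6] [101.   78.6] 9.9 z 0.0905
yaw from centres 9.70684417830926 dist 243.42731266865198
cradle from casing [ 0.65568508 -0.16584362]
hous 5420 [[-47.5, -141.7, 88.2], [7.1, -100.5, 90.3], [51.8, -64.6, 93.9]]
cas 10164 [[-47.5, 81.4, 100.1], [3.3, 139.6, 103.3], [48.8, 197.9, 105.0]]
cheek 872 [[-35.9, -29.5, 74.2], [-28.3, -0.1, 82.5], [37.6, 29.2, 85.1]]
floor 2642 [[-25.2, -29.4, 26.3], [9.7, 0.7, 28.3], [55.2, 29.6, 30.9]]
push 470 [[-25.8, 31.1, 50.4], [1.3, 70.3, 66.7], [20.2, 80.0, 69.1]]
cheeks -x [-0.02970691 -0.00011196  0.07994479] +x [ 0.03430231 -0.0001631   0.08260818]
```

```bash
python3 - <<'E'
from h import *
plan(.58,.31,.30,-1.8)
E
```

```text
shift [ 0.0276 -0.491   0.0286] turn [-78.76   0.08   0.12] steps 7.88162983391557 7.360700189782086
```

```bash
python3 -m handwheel '[[0,-0.05,0,-8,0,0,0],[0,-0.1,0,-16,0,0,0],[0,-0.15,0,-24,0,0,0],[0,-0.2,0.01,-32,0,0,0],[0,-0.25,0.015,-40,0,0,0]]' >/dev/null;  python3 - <<'E'
from h import *
plan(.58,.31,.30,-1.8)
E
```

```text
shift [ 0.0286 -0.1934 -0.1464] turn [-3.875e+01  4.000e-02  1.000e-02] steps 3.9084056850429567 3.621366804524428
```

```bash
python3 -m handwheel '[[0,-0.05,-0.037,-10,0,0,0],[0.01,-0.1,-0.074,-20,0,0,0],[0.02,-0.15,-0.11,-30,0,0,0],[0.028,-0.193,-0.146,-38.7,0,0,0],[0.028,-0.193,-0.146,-38.7,0,0,0]]';python3 look.py w2
```

```text
clock: 3.02
ee_pos: [0.5803, 0.3118, 0.2993]
orientation: [[-0.002, 1.0, -0.031], [-0.001, -0.031, -1.0], [-1.0, -0.002, 0.001]]
wrist_force: [-0.5, 0.2, -0.6]
width: 0.999
```

View pics/w2.png

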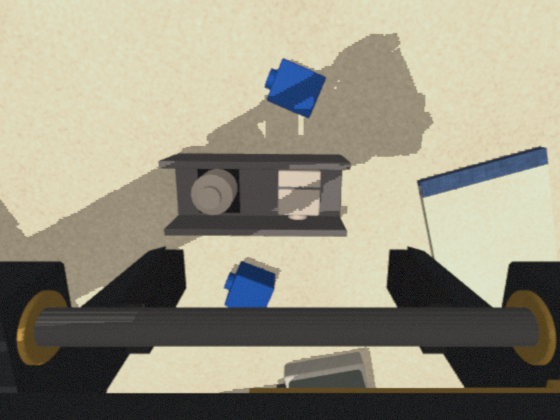

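The wrist view shows the cartridge at (278–321, 170–215), with its round spigot at (299,217) pointing down in the picture, which is world −y. The canister is at (213,192), and the blue look-alikes are outside the rack.

```bash
python3 - <<'E'
from h import *
z=np.load("pics/w2.npz"); k=(float(z["f"]),float(z["cx"]),float(z["cy"]),z["R"],z["t"]); P=cloud("w",z["d"],k)
def rect(u0,v0,u1,v1,z0,z1,name):
    Q=P[v0:v1,u0:u1].reshape(-1,3); Q=Q[(Q[:,2]>z0)&(Q[:,2]<z1)]
    c,s,a=cv2.minAreaRect((Q[:,:2]*1000).astype(np.float32)); print(name,len(Q),np.round(c,1),np.round(s,1),round(a,1),"z",np.round(np.median(Q[:,2]),4))
rect(265,165,335,225,.056,.063,"cart top")
rect(185,160,245,220,.055,.09,"canister")
rect(150,140,360,250,.065,.073,"walls")
Q=P[165:225,185:245].reshape(-1,3); print("can max z",np.nanmax(Q[:,2][np.abs(Q[:,2])<.1]))
for x in (.59,.595): plan(x,.29,.12,-1.8)
E
```

```text
cart top 1879 [592.6 290. ] [50.5 46. ] 86.9 z 0.0591
canister 1802 [504.8 298.7] [61.5 62.7] 87.9 z 0.0642
walls 3390 [545.4 286.7] [ 82.4 199.7] 87.8 z 0.0692
can max z 0.07344856310713964
shift [0.18   0.0097 0.0193] turn [-0.13  0.08  0.07] steps 2.9000902067717433 0.016083662222065084
shift [0.18   0.0147 0.0192] turn [-0.13  0.08  0.07] steps 2.905080961757386 0.016083662222065084
```

```bash
python3 -m handwheel '[[0.05,0.006,0.01,0.3,0,0,0],[0.1,0.0122,0.0212,0.5,0,0,0],[0.15,0.0122,0.0212,0.5,0,0,0],[0.19,0.0122,0.0212,0.5,0,0,0],[0.19,0.0122,0.0212,0.5,0,0,0]]'; python3 look.py w3;  python3 - <<'E'
from h import *
plan(.5925,.288,.022,-2.3)
z=np.load("pics/w3.npz"); k=(float(z["f"]),float(z["cx"]),float(z["cy"]),z["R"],z["t"]); P=cloud("w",z["d"],k)
Q=P.reshape(-1,3); Q=Q[(Q[:,2]>.055)&(Q[:,2]<.0625)&(abs(Q[:,0]-.592)<.034)&(abs(Q[:,1]-.288)<.031)]
c,s,a=cv2.minAreaRect((Q[:,:2]*1000).astype(np.float32)); print(len(Q),c,s,a,np.median(Q[:,2]))
E
```

```text
clock: 3.7
ee_pos: [0.5911, 0.2843, 0.1068]
orientation: [[-0.008, 0.999, -0.047], [-0.004, -0.047, -0.999], [-1.0, -0.007, 0.004]]
wrist_force: [0.2, -0.1, 0.6]
width: 0.999
shift [ 0.0878 -0.0005 -0.0025] turn [-0.37  0.11  0.15] steps 1.405728966238767 0.03855192845836521
6944 (593.0853271484375, 290.2547607421875) (49.80980682373047, 46.44768142700195) 87.06372833251953 0.05914619190173247
```

```bash
python3 -m handwheel '[[0.04,0.0,-0.002,0,0,0,0],[0.07,0,-0.002,0,0,0,0],[0.0845,0.0,-0.002,0,0,0,0],[0.0845,0.0,-0.002,0,0,0,0]]'; python3 -m handwheel '[[0,0,0,0,0,0,0.6],[0,0,0,0,0,0,0.6],[0,0,0,0,0,0,0.6],[0,0,0,0,0,0,0.6],[0,0,0,0,0,0,0.6]]' 15
```

```text
clock: 4.25
ee_pos: [0.5944, 0.29, 0.0272]
orientation: [[0.001, 0.999, -0.044], [0.0, -0.044, -0.999], [-1.0, 0.001, -0.0]]
wrist_force: [0.3, 0.1, -0.6]
width: 0.998
clock: 4.88
ee_pos: [0.5936, 0.2903, 0.0264]
orientation: [[-0.0, 0.999, -0.044], [-0.0, -0.044, -0.999], [-1.0, -0.0, 0.0]]
wrist_force: [-0.5, -0.4, 2.4]
width: 0.519
```

```bash
python3 -m handwheel '[[0,0,0,0,0,0,0.8],[-0.01,0,0,0,0,0,0.8],[-0.03,0,0,0,0,0,0.8],[-0.06,0,0,0,0,0,0.8],[-0.09,0,0,0,0,0,0.8]]' 25; python3 -m handwheel '[[-0.02,0,0,0,0,0,0.8],[-0.03,0,0,0,0,0,0.8],[-0.03,0,0,0,0,0,0.8]]'; python3 - <<'E'
from h import *
plan(.507,-.19,.15,9.75)
E
```

```text
clock: 5.5
ee_pos: [0.5939, 0.2903, 0.1182]
orientation: [[0.001, 0.999, -0.044], [0.0, -0.044, -0.999], [-1.0, 0.001, -0.0]]
wrist_force: [-0.4, -0.7, -2.3]
width: 0.52
clock: 5.88
ee_pos: [0.594, 0.2903, 0.1469]
orientation: [[0.001, 0.999, -0.044], [0.0, -0.044, -0.999], [-1.0, 0.001, -0.001]]
wrist_force: [0.0, 0.9, -2.2]
width: 0.518
shift [-0.0034 -0.0659  0.4837] turn [-12.26  -0.02  -0.06] steps 7.810311813103025 1.145486006070226
```

```bash
python3 -m handwheel '[[0,-0.003,0.025,-0.6,0,0,0.8],[0,-0.01,0.07,-2,0,0,0.8],[0,-0.017,0.12,-3.2,0,0,0.8],[0,-0.024,0.17,-4.4,0,0,0.8],[0,-0.031,0.22,-5.6,0,0,0.8]]' >/dev/null;  python3 -m handwheel '[[0,-0.007,0.05,-1.2,0,0,0.8],[0,-0.014,0.1,-2.4,0,0,0.8],[0,-0.021,0.155,-4,0,0,0.8],[0,-0.03,0.22,-5.5,0,0,0.8],[0,-0.0349,0.2637,-6.7,0,0,0.8]]';python3 -m handwheel '[[0,0,0,0,0,0,0.8],[0.03,0,0,0,0,0,0.8],[0.06,0,0,0,0,0,0.8],[0.09,0,0,0,0,0,0.8],[0.11,0,0,0,0,0,0.8]]'; python3 - <<'E'
from h import *
plan(.507,-.19,.0116,9.75)
E
```

```text
clock: 7.12
ee_pos: [0.531, -0.1953, 0.1447]
orientation: [[-0.002, 0.985, 0.17], [0.001, 0.17, -0.985], [-1.0, -0.002, -0.001]]
wrist_force: [0.7, 0.3, -1.8]
width: 0.52
clock: 7.75
ee_pos: [0.5307, -0.1913, 0.0334]
orientation: [[-0.004, 0.985, 0.171], [0.002, 0.171, -0.985], [-1.0, -0.004, -0.003]]
wrist_force: [0.7, 0.3, -1.2]
width: 0.521
shift [ 0.0219 -0.023  -0.0053] turn [ 0.08 -0.16  0.21] steps 0.5150055083711751 0.025558198248641622
```

```bash
python3 -m handwheel '[[0.01,-0.012,0,0,0,0,0.8],[0.016,-0.02,0,0,0,0,0.8],[0.019,-0.02,0,0,0,0,0.8],[0.021,-0.02,0,0,0,0,0.8],[0.021,-0.02,0,0,0,0,0.8]]'
```

```text
clock: 8.38
ee_pos: [0.5134, -0.1971, 0.0158]
orientation: [[0.001, 0.985, 0.17], [-0.0, 0.17, -0.985], [-1.0, 0.001, 0.001]]
wrist_force: [0.2, 0.9, -2.4]
width: 0.517
```

```bash
python3 -m handwheel '[[0,0,0,0,0,0,0.8],[0.002,0,0,0,0,0,0.8],[0.003,0,0,0,0,0,0.8],[0.003,0,0,0,0,0,0.8]]'; python3 -m handwheel '[[0.001,0,0,0,0,0,0.8],[0.0015,0,0,0,0,0,0.8],[0.0015,0,0,0,0,0,0.8]]'
```

```text
clock: 8.88
ee_pos: [0.5126, -0.1967, 0.012]
orientation: [[-0.0, 0.985, 0.17], [0.0, 0.17, -0.985], [-1.0, -0.0, -0.0]]
wrist_force: [-0.7, -0.1, -1.4]
width: 0.522
clock: 9.25
ee_pos: [0.5129, -0.1969, 0.0114]
orientation: [[-0.0, 0.985, 0.17], [-0.0, 0.17, -0.985], [-1.0, -0.0, -0.0]]
wrist_force: [-2.4, 1.7, 5.9]
width: 0.517
```

Contact with the bench shows in the force reading. I'll release gently and rise.

```bash
python3 -m handwheel '[[0,0,0,0,0,0,0.4],[0,0,0,0,0,0,0.2],[0,0,0,0,0,0,0],[0,0,0,0,0,0,0],[0,0,0,0,0,0,0]]'; python3 -m handwheel '[[-0.03,0,0,0,0,0,0],[-0.06,0,0,0,0,0,0],[-0.11,0,0,0,0,0,0],[-0.16,0,0,0,0,0,0],[-0.16,0,0,0,0,0,0]]';python3 look.py w4;  python3 - <<'E'
from h import *
z=np.load("pics/w4.npz"); k=(float(z["f"]),float(z["cx"]),float(z["cy"]),z["R"],z["t"]); P=cloud("w",z["d"],k)
Q=P.reshape(-1,3); Q=Q[(Q[:,2]>.040)&(Q[:,2]<.048)&(abs(Q[:,0]-.513)<.05)&(abs(Q[:,1]+.197)<.05)]
c,s,a=cv2.minAreaRect((Q[:,:2]*1000).astype(np.float32)); print(len(Q),c,s,a,np.median(Q[:,2]),status.get_obs()["joint_pos"])
Q=P.reshape(-1,3); Q=Q[(Q[:,2]>.02)&(Q[:,2]<.03)&(abs(Q[:,0]-.513)<.05)&(Q[:,1]<-.2)&(Q[:,1]>-.26)];print("spigot low pts",len(Q),len(Q) and np.percentile(Q,[2,50,98],axis=0))
plan(.513,-.197,.15,-80.25)
E
```

```text
clock: 9.88
ee_pos: [0.5128, -0.1968, 0.0107]
orientation: [[-0.0, 0.985, 0.17], [0.0, 0.17, -0.985], [-1.0, -0.0, -0.0]]
wrist_force: [0.7, -0.2, -0.2]
width: 0.996
clock: 10.5
ee_pos: [0.5162, -0.1983, 0.1762]
orientation: [[0.009, 0.985, 0.17], [-0.004, 0.17, -0.985], [-1.0, 0.009, 0.006]]
wrist_force: [0.2, -0.5, -0.3]
width: 0.998
3596 (513.221923828125, -197.00428771972656) (46.34793472290039, 49.59273910522461) 9.36292839050293 0.04415813216634745 [-2.35972548e+01  4.47751021e+00  1.11434973e+02  1.19457401e-03
  6.37834050e+01 -3.33941764e+01]
spigot low pts 30 [[ 0.50800832 -0.23148602  0.02427386]
 [ 0.51826131 -0.22815969  0.02830737]
 [ 0.52825603 -0.22513195  0.02997324]]
shift [ 0.0233 -0.0014 -0.0008] turn [ 9.005e+01 -7.000e-02 -3.300e-01] steps 0.3732435828623488 8.415588780869275
```

View pics/w4.png

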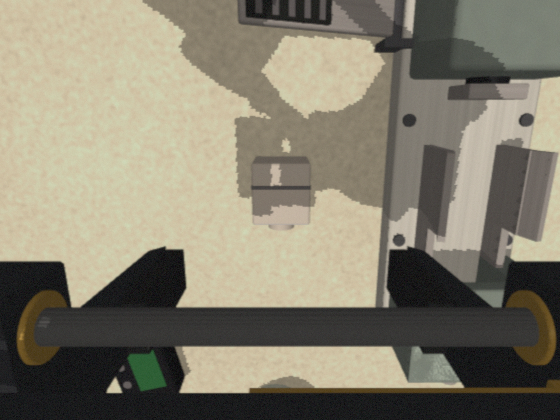

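The cartridge stands upright on the bench at (252–310, 157–226) with its spigot at (282,227) towards world −y. The measured block, 46.3×49.6 mm with its top at 44 mm, fits. Next I'll turn 90° and grip the ends.

```bash
python3 -m handwheel '[[0,0,0,10,0,0,0],[0,0,0,20,0,0,0],[0,0,0,30,0,0,0],[0,0,0,40,0,0,0],[0,0,0,50,0,0,0]]' >/dev/null; python3 -m handwheel '[[0,0,0,10,0,0,0],[0,0,0,20,0,0,0],[0,0,0,30,0,0,0],[0,0,0,40,0,0,0],[0,0,0,40.2,0,0,0]]';python3 -m handwheel '[[0,0,0,0,0,0,0],[0,0,0,0,0,0,0]]';  python3 look.py w5;  python3 - <<'E'
from h import *
plan(.5139,-.2009,.0175,-80.5)
z=np.load("pics/w5.npz"); k=(float(z["f"]),float(z["cx"]),float(z["cy"]),z["R"],z["t"]); P=cloud("w",z["d"],k)
Q=P.reshape(-1,3); Q=Q[(Q[:,2]>.040)&(Q[:,2]<.048)&(abs(Q[:,0]-.513)<.05)&(abs(Q[:,1]+.197)<.05)]
c,s,a=cv2.minAreaRect((Q[:,:2]*1000).astype(np.float32)); print(len(Q),c,s,a,np.median(Q[:,2]))
E
```

```text
clock: 11.8
ee_pos: [0.5115, -0.1963, 0.1685]
orientation: [[-0.003, 0.168, -0.986], [0.001, -0.986, -0.168], [-1.0, -0.002, 0.003]]
wrist_force: [1.0, 0.1, -0.7]
width: 0.998
clock: 12.05
ee_pos: [0.5125, -0.1967, 0.1702]
orientation: [[-0.001, 0.168, -0.986], [0.0, -0.986, -0.168], [-1.0, -0.0, 0.001]]
wrist_force: [-0.9, -0.2, 0.0]
width: 1.002
shift [ 0.1529  0.0044 -0.0007] turn [0.16 0.03 0.02] steps 2.447047742847716 0.015637044494632248
3772 (513.4490356445312, -196.62948608398438) (46.51886749267578, 50.08755874633789) 9.555380821228027 0.04419974115432548
```

```bash
python3 -m handwheel '[[0.04,0.004,-0.001,0,0,0,0],[0.08,0.004,-0.001,0,0,0,0],[0.12,0.004,-0.001,0,0,0,0],[0.145,0.004,-0.001,0,0,0,0],[0.152,0.004,-0.001,0,0,0,0]]'; python3 -m handwheel '[[0,0,0,0,0,0,0],[0,0,0,0,0,0,0.2],[0,0,0,0,0,0,0.45],[0,0,0,0,0,0,0.45],[0,0,0,0,0,0,0.45]]' 15;python3 -m handwheel '[[0,0,0,0,0,0,0.7],[0,0,0,0,0,0,0.7],[0,0,0,0,0,0,0.7]]' 30
```

```text
clock: 12.72
ee_pos: [0.5129, -0.1999, 0.0168]
orientation: [[-0.003, 0.167, -0.986], [0.002, -0.986, -0.167], [-1.0, -0.002, 0.003]]
wrist_force: [0.1, -0.0, -0.2]
width: 0.995
clock: 13.35
ee_pos: [0.515, -0.2009, 0.0195]
orientation: [[0.001, 0.167, -0.986], [-0.001, -0.986, -0.167], [-1.0, 0.001, -0.001]]
wrist_force: [-0.6, 0.5, 4.5]
width: 0.659
clock: 13.72
ee_pos: [0.515, -0.2009, 0.0195]
orientation: [[0.001, 0.167, -0.986], [-0.001, -0.986, -0.167], [-1.0, 0.001, -0.001]]
wrist_force: [-1.3, 0.4, 5.9]
width: 0.655
```

```bash
python3 -m handwheel '[[-0.004,0,0,0,0,0,0.7],[-0.01,0,0,0,0,0,0.7],[-0.02,0,0,0,0,0,0.7],[-0.02,0,0,0,0,0,0.7]]';python3 -m handwheel '[[-0.03,0,0,0,0,0,0.7],[-0.06,0,0,0,0,0,0.7],[-0.1,0,0,0,0,0,0.7],[-0.125,0,0,0,0,0,0.7],[-0.125,0,0,0,0,0,0.7]]';python3 look.py w6;  python3 - <<'E'
from h import *
plan(.6568,-.1657,.12,-80.25)
z=np.load("pics/w6.npz"); k=(float(z["f"]),float(z["cx"]),float(z["cy"]),z["R"],z["t"]); P=cloud("w",z["d"],k)
o=np.array(status.get_obs()["ee_pos"])
Q=P.reshape(-1,3); Q=Q[(abs(Q[:,2]-o[2]-.0245)<.006)&(abs(Q[:,0]-o[0])<.04)&(abs(Q[:,1]-o[1])<.028)]
c,s,a=cv2.minAreaRect((Q[:,:2]*1000).astype(np.float32)); print(o,len(Q),c,s,a,np.median(Q[:,2]))
# plane tilt
n=np.linalg.svd(Q-Q.mean(0),full_matrices=False)[2][2]; print("normal",n)
E
```

```text
clock: 14.22
ee_pos: [0.5153, -0.201, 0.0398]
orientation: [[0.002, 0.167, -0.986], [-0.001, -0.986, -0.167], [-1.0, 0.001, -0.002]]
wrist_force: [0.3, 0.4, -0.9]
width: 0.658
clock: 14.85
ee_pos: [0.5162, -0.2014, 0.1663]
orientation: [[0.005, 0.167, -0.986], [-0.002, -0.986, -0.167], [-1.0, 0.003, -0.005]]
wrist_force: [0.8, 0.2, -2.7]
width: 0.651
shift [ 0.0445 -0.011  -0.1457] turn [-0.16 -0.09 -0.06] steps 2.4440982811163114 0.01789773555930236
[ 0.51486843 -0.20078605  0.16425875] 10192 (515.390380859375, -201.54095458984375) (47.313865661621094, 58.505889892578125) 9.099499702453613 0.1908527765251476
normal [ 0.0386702  -0.00402737  0.99924391]
```

View pics/w6.png

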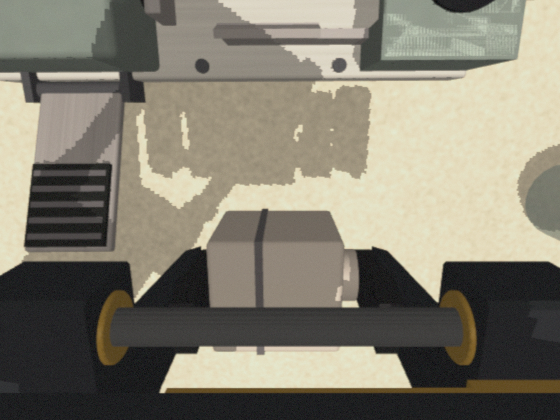

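The cartridge is held level between the ends, with the spigot at (350,272) towards the housing side. The pedal tread is at (68,205). I'll move it above the cradle.

```bash
python3 -m handwheel '[[0,-0.002,-0.025,0,0,0,0.7],[0,-0.005,-0.065,0,0,0,0.7],[0,-0.008,-0.105,0,0,0,0.7],[0,-0.01,-0.135,0,0,0,0.7],[0,-0.011,-0.144,0,0,0,0.7]]' >/dev/null;python3 -m handwheel '[[0,0,0,0,0,0,0.7],[0.02,0,0,0,0,0,0.7],[0.03,0,0,0,0,0,0.7],[0.03,0,0,0,0,0,0.7],[0.03,0,0,0,0,0,0.7]]';python3 look.py w7;  python3 - <<'E'
from h import *
z=np.load("pics/w7.npz"); k=(float(z["f"]),float(z["cx"]),float(z["cy"]),z["R"],z["t"]); P=cloud("w",z["d"],k).reshape(-1,3)
o=np.array(status.get_obs()["ee_pos"]); print(o)
t=np.radians(9.75); ex=np.array([np.cos(t),np.sin(t)]); ey=np.array([-np.sin(t),np.cos(t)]); cr=np.array([.6568,-.1657])
L=np.c_[(P[:,:2]-cr)@ex,(P[:,:2]-cr)@ey,P[:,2]]
tc=(o[:2]-cr); print("tcp local",tc@ex,tc@ey)
Q=L[(abs(L[:,2]-o[2]-.0245)<.005)&(abs(L[:,0])<.04)&(abs(L[:,1])<.027)]
c,s,a=cv2.minAreaRect((Q[:,:2]*1000).astype(np.float32)); print("cart top",len(Q),c,s,a,np.median(Q[:,2]))
for sg in(-1,1):
  q=L[(L[:,2]>.078)&(L[:,2]<.086)&(abs(L[:,1])<.033)&(sg*L[:,0]>.015)&(sg*L[:,0]<.055)]
  print("cheek",sg,len(q),len(q)and np.round(np.percentile(q,[3,50,97],axis=0)*1000,1).tolist())
q=L[(L[:,2]>.098)&(L[:,2]<.108)&(abs(L[:,0])<.06)&(L[:,1]>.06)]; print("casing",np.round(np.percentile(q,[1,99],axis=0)*1000,1).tolist())
q=L[(L[:,2]>.086)&(L[:,2]<.094)&(abs(L[:,0])<.06)&(L[:,1]<-.05)]; print("housing",np.round(np.percentile(q,[1,99],axis=0)*1000,1).tolist())
plan(.6568,-.1657,.0475,-80.25)
E
```

```text
clock: 16.15
ee_pos: [0.6544, -0.166, 0.1338]
orientation: [[0.0, 0.166, -0.986], [-0.0, -0.986, -0.166], [-1.0, 0.0, -0.0]]
wrist_force: [0.1, 0.7, -1.6]
width: 0.656
[ 0.65479165 -0.16600828  0.13423712]
tcp local -0.0020315471008286443 3.628732958615359e-05
cart top 9571 (-2.9507274627685547, 3.3967952728271484) (47.30353546142578, 47.3897590637207) 89.82398223876953 0.15841053836802377
cheek -1 0 0
cheek 1 1268 [[30.2, -28.7, 79.0], [33.9, -0.4, 83.1], [36.7, 29.4, 84.7]]
casing [[-24.6, 80.3, 99.0], [49.2, 147.6, 104.7]]
housing [[-33.2, -141.8, 87.4], [50.0, -64.6, 94.0]]
shift [ 0.0867 -0.     -0.002 ] turn [-0.17 -0.05 -0.02] steps 1.3881746003468645 0.016513601769222497
```

View pics/w7.png

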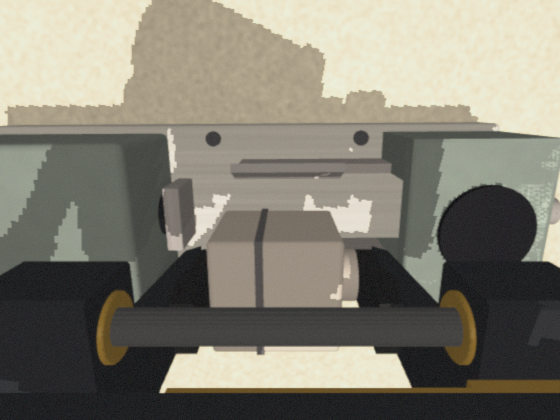

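```bash
python3 -m handwheel '[[0,0,-0.0025,0,0,0,0.7],[0.015,0,-0.0025,0,0,0,0.7],[0.03,0,-0.0025,0,0,0,0.7],[0.045,0,-0.0025,0,0,0,0.7],[0.045,0,-0.0025,0,0,0,0.7]]'; python3 -m handwheel '[[0.01,0,0,0,0,0,0.7],[0.02,0,0,0,0,0,0.7],[0.02,0,0,0,0,0,0.7]]'
```

```text
clock: 16.82
ee_pos: [0.6551, -0.1648, 0.0857]
orientation: [[-0.005, 0.167, -0.986], [0.001, -0.986, -0.167], [-1.0, -0.002, 0.004]]
wrist_force: [-0.2, -0.3, -0.8]
width: 0.656
clock: 17.2
ee_pos: [0.6561, -0.1651, 0.0674]
orientation: [[-0.002, 0.167, -0.986], [0.001, -0.986, -0.167], [-1.0, -0.001, 0.002]]
wrist_force: [0.1, -0.4, -1.2]
width: 0.656
```

```bash
python3 -m handwheel '[[0.008,0,0,0,0,0,0.7],[0.015,0,0,0,0,0,0.7],[0.018,0,0,0,0,0,0.7],[0.018,0,0,0,0,0,0.7],[0.018,0,0,0,0,0,0.7]]'; python3 -m handwheel '[[0.001,0,0,0,0,0,0.7],[0.002,0,0,0,0,0,0.7],[0.002,0,0,0,0,0,0.7]]'
```

```text
clock: 17.82
ee_pos: [0.6572, -0.1654, 0.0509]
orientation: [[0.0, 0.167, -0.986], [-0.0, -0.986, -0.167], [-1.0, 0.0, -0.0]]
wrist_force: [0.3, 0.1, -1.9]
width: 0.649
clock: 18.2
ee_pos: [0.657, -0.1653, 0.0486]
orientation: [[-0.0, 0.167, -0.986], [0.0, -0.986, -0.167], [-1.0, -0.0, 0.0]]
wrist_force: [0.8, 0.9, -2.2]
width: 0.656
```

```bash
python3 -m handwheel '[[0.001,0,0,0,0,0,0.7],[0.0015,0,0,0,0,0,0.7],[0.0015,0,0,0,0,0,0.7]]'; python3 -m handwheel '[[0.0005,0,0,0,0,0,0.7],[0.0005,0,0,0,0,0,0.7]]'
```

```text
clock: 18.58
ee_pos: [0.6571, -0.1653, 0.0475]
orientation: [[0.0, 0.167, -0.986], [-0.0, -0.986, -0.167], [-1.0, 0.0, -0.0]]
wrist_force: [-1.7, 0.3, 1.0]
width: 0.658
clock: 18.82
ee_pos: [0.6571, -0.1654, 0.0475]
orientation: [[0.0, 0.167, -0.986], [-0.0, -0.986, -0.167], [-1.0, 0.0, -0.0]]
wrist_force: [-2.8, 0.7, 6.2]
width: 0.651
```

Seated on the channel floor. I'll open to 76 mm, which stays clear of the pusher and housing, and rise.

```bash
python3 -m handwheel '[[0,0,0,0,0,0,0.3],[0,0,0,0,0,0,0.2],[0,0,0,0,0,0,0.14],[0,0,0,0,0,0,0.14],[0,0,0,0,0,0,0.14]]'; python3 -m handwheel '[[-0.02,0,0,0,0,0,0.14],[-0.05,0,0,0,0,0,0.14],[-0.1,0,0,0,0,0,0.14],[-0.15,0,0,0,0,0,0.14],[-0.2,0,0,0,0,0,0.14]]';python3 -m handwheel '[[-0.02,0,0,0,0,0,0.14],[-0.02,0,0,0,0,0,0.14]]';python3 look.py w8;  python3 - <<'E'
from h import *
z=np.load("pics/w8.npz"); k=(float(z["f"]),float(z["cx"]),float(z["cy"]),z["R"],z["t"]); P=cloud("w",z["d"],k).reshape(-1,3)
t=np.radians(9.75); ex=np.array([np.cos(t),np.sin(t)]); ey=np.array([-np.sin(t),np.cos(t)]); cr=np.array([.6568,-.1657])
L=np.c_[(P[:,:2]-cr)@ex,(P[:,:2]-cr)@ey,P[:,2]]
Q=L[(abs(L[:,2]-.072)<.003)&(abs(L[:,0])<.027)&(abs(L[:,1])<.04)]
c,s,a=cv2.minAreaRect((Q[:,:2]*1000).astype(np.float32)); print("cart top",len(Q),c,s,a,np.median(Q[:,2]))
for sg in(-1,1):
  q=L[(L[:,2]>.079)&(L[:,2]<.086)&(abs(L[:,1])<.033)&(sg*L[:,0]>.02)&(sg*L[:,0]<.055)]
  print("cheek",sg,len(q),len(q)and np.round(np.percentile(q,[3,50,97],axis=0)*1000,1).tolist())
# pedal: tread points from this view and earlier w6
for f in("w8","w6","w1"):
  z=np.load(f"pics/{f}.npz"); k=(float(z["f"]),float(z["cx"]),float(z["cy"]),z["R"],z["t"]); P=cloud("w",z["d"],k).reshape(-1,3)
  L=np.c_[(P[:,:2]-cr)@ex,(P[:,:2]-cr)@ey,P[:,2]]; g=z["im"].reshape(-1,3).max(1)
  q=L[(L[:,0]<-.055)&(L[:,0]>-.2)&(L[:,1]>.05)&(L[:,1]<.22)&(L[:,2]>.03)&(L[:,2]<.11)]
  if len(q)>20: print("pedal",f,len(q),np.round(np.percentile(q,[1,50,99],axis=0)*1000,1).tolist(), np.round(np.polyfit(q[:,0],q[:,2],1),3))
  q=L[(L[:,0]<-.055)&(L[:,0]>-.2)&(L[:,1]>.05)&(L[:,1]<.22)&(L[:,2]>.03)&(L[:,2]<.11)&(g<50)]
  if len(q)>20: print("tread",f,len(q),np.round(np.percentile(q,[1,50,99],axis=0)*1000,1).tolist())
E
```

```text
clock: 19.45
ee_pos: [0.657, -0.1653, 0.0466]
orientation: [[-0.0, 0.167, -0.986], [0.0, -0.986, -0.167], [-1.0, -0.0, 0.0]]
wrist_force: [0.6, 0.6, -0.4]
width: 0.857
clock: 20.08
ee_pos: [0.6571, -0.1653, 0.2502]
orientation: [[0.002, 0.167, -0.986], [-0.001, -0.986, -0.167], [-1.0, 0.001, -0.002]]
wrist_force: [0.8, -0.0, -0.5]
width: 0.861
clock: 20.32
ee_pos: [0.6579, -0.1656, 0.2691]
orientation: [[0.004, 0.167, -0.986], [-0.001, -0.986, -0.167], [-1.0, 0.002, -0.004]]
wrist_force: [-0.2, 1.1, -0.3]
width: 0.863
cart top 2588 (0.01146697998046875, 0.6079597473144531) (54.00099563598633, 61.440887451171875) 0.0877503827214241 0.0721532057036656
cheek -1 483 [[-36.5, -28.8, 79.4], [-32.9, -0.6, 82.9], [-30.2, 29.2, 84.8]]
cheek 1 463 [[31.0, -28.2, 80.8], [34.0, 0.2, 83.0], [36.6, 29.2, 84.8]]
pedal w8 733 [[-104.7, 111.2, 34.8], [-82.8, 155.5, 39.9], [-74.6, 169.5, 49.7]] [-0.446  0.003]
pedal w6 15308 [[-169.7, 104.2, 30.9], [-114.9, 137.4, 57.6], [-57.9, 173.6, 80.9]] [-0.48   0.001]
tread w6 4085 [[-165.2, 102.2, 32.5], [-141.7, 137.7, 70.0], [-58.9, 172.2, 81.3]]
pedal w1 693 [[-139.5, 110.3, 36.7], [-111.4, 116.5, 52.0], [-76.7, 128.7, 69.9]] [-0.517 -0.004]
tread w1 126 [[-138.0, 113.1, 57.7], [-132.6, 119.1, 66.3], [-114.0, 130.6, 69.8]]
```

View pics/w8.png

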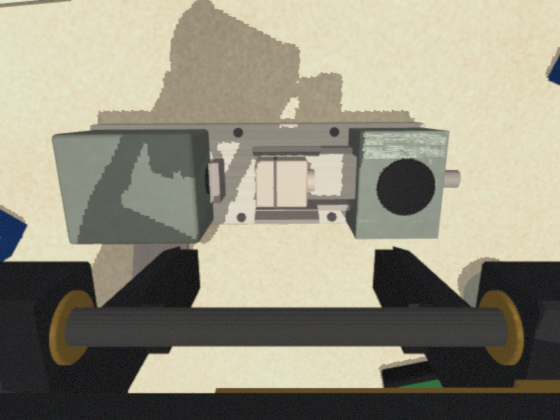

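The cartridge stands in the cradle at (257–307, 157–207), with its spigot at (311,181) towards the housing and the pusher back at (214,181). Measured centre offset is under 1 mm. Next is the pedal, with the fingers shut.

```bash
python3 - <<'E'
from h import *
plan(.4894,-.0534,.105,-80.25)
E
```

```text
shift [ 0.1614 -0.1382  0.1464] turn [-0.16  0.    0.  ] steps 4.128384734808113 0.014694869327547908
```

```bash
python3 -m handwheel '[[0,-0.035,0.04,0,0,0,1],[0,-0.08,0.085,0,0,0,1],[0,-0.12,0.13,0,0,0,1],[0,-0.138,0.146,0,0,0,1],[0,-0.138,0.146,0,0,0,1]]' 20; python3 -m handwheel '[[0.05,0,0,0,0,0,1],[0.1,0,0,0,0,0,1],[0.15,0,0,0,0,0,1],[0.161,0,0,0,0,0,1],[0.161,0,0,0,0,0,1]]';python3 -m handwheel '[[0.0,0,0,0,0,0,1]]'; python3 - <<'E'
from h import *
plan(.4894,-.0534,.072,-80.25)
plan(.4785,-.0553,.034,-80.25)
im,d=imaging.camera("scene"); cv2.imwrite("pics/s1.png",cv2.resize(im[120:280,150:350],(750,600),interpolation=3)[:,:,::-1])
E
```

```text
clock: 21.0
ee_pos: [0.4875, -0.0525, 0.2638]
orientation: [[-0.005, 0.168, -0.986], [0.001, -0.986, -0.168], [-1.0, -0.002, 0.005]]
wrist_force: [0.8, -1.2, 0.7]
width: 0.318
clock: 21.62
ee_pos: [0.49, -0.0539, 0.1048]
orientation: [[-0.002, 0.166, -0.986], [0.0, -0.986, -0.166], [-1.0, -0.001, 0.002]]
wrist_force: [0.3, 0.1, 0.1]
width: 0.007
clock: 21.75
ee_pos: [0.4921, -0.0541, 0.1076]
orientation: [[0.003, 0.167, -0.986], [-0.001, -0.986, -0.167], [-1.0, 0.001, -0.003]]
wrist_force: [-0.2, 0.4, -0.5]
width: 0.003
shift [ 0.0356 -0.0012  0.0026] turn [-0.17 -0.18 -0.07] steps 0.5715851665115408 0.023749347600907474
shift [ 0.0736 -0.0012  0.0138] turn [-0.17 -0.18 -0.07] steps 1.19785973818543 0.023749347600907474
```

View pics/s1.png

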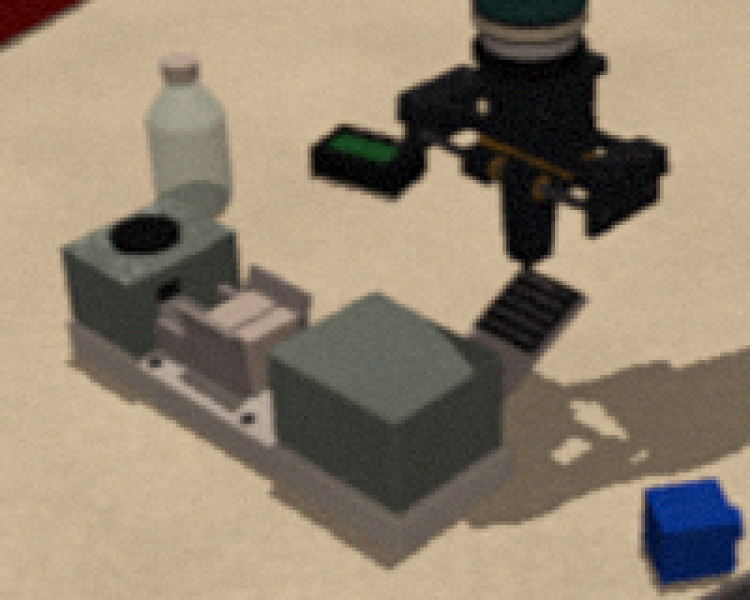

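The fingertips hang over the tread at (530,275) and the cartridge stands in the cradle at (255,315). I'll press along the pedal's arc, slowly.

```bash
python3 -m handwheel '[[0.015,-0.001,0.002,0,0,0,1],[0.025,-0.001,0.003,0,0,0,1],[0.032,-0.001,0.003,0,0,0,1],[0.036,-0.001,0.004,0,0,0,1],[0.04,-0.001,0.006,0,0,0,1]]'; python3 -m handwheel '[[0.004,0,0.0015,0,0,0,1],[0.008,0,0.003,0,0,0,1],[0.012,0,0.004,0,0,0,1],[0.016,0,0.005,0,0,0,1],[0.02,0,0.006,0,0,0,1]]';python3 -m handwheel '[[0.004,0,0.001,0,0,0,1],[0.008,0,0.0015,0,0,0,1],[0.012,0,0.002,0,0,0,1],[0.012,0,0.002,0,0,0,1]]'
```

```text
clock: 22.42
ee_pos: [0.4844, -0.0536, 0.066]
orientation: [[0.001, 0.167, -0.986], [0.0, -0.986, -0.167], [-1.0, 0.0, -0.001]]
wrist_force: [-0.3, 0.8, 5.5]
width: 0.007
clock: 23.05
ee_pos: [0.4787, -0.0546, 0.0468]
orientation: [[0.001, 0.167, -0.986], [0.0, -0.986, -0.167], [-1.0, 0.0, -0.001]]
wrist_force: [-3.6, 1.1, 10.8]
width: 0.005
clock: 23.55
ee_pos: [0.4769, -0.0549, 0.0345]
orientation: [[0.001, 0.167, -0.986], [0.0, -0.986, -0.167], [-1.0, 0.0, -0.001]]
wrist_force: [-1.6, 1.9, 6.9]
width: 0.004
```

```bash
python3 -m handwheel '[[0.001,0,0,0,0,0,1],[0.0015,0,0,0,0,0,1],[0.0015,0,0,0,0,0,1]]';  python3 -m handwheel '[[0.001,0,0,0,0,0,1],[0.001,0,0,0,0,0,1]]'; python3 -m handwheel '[[0.001,0,0,0,0,0,1],[0.001,0,0,0,0,0,1]]'
```

```text
clock: 23.92
ee_pos: [0.4769, -0.0549, 0.0342]
orientation: [[0.001, 0.167, -0.986], [0.0, -0.986, -0.167], [-1.0, -0.0, -0.001]]
wrist_force: [-6.3, 1.9, 17.8]
width: 0.006
clock: 24.18
ee_pos: [0.4769, -0.0549, 0.034]
orientation: [[0.0, 0.167, -0.986], [0.0, -0.986, -0.167], [-1.0, -0.0, -0.001]]
wrist_force: [-8.6, 1.5, 24.2]
width: 0.005
clock: 24.42
ee_pos: [0.4769, -0.0549, 0.0338]
orientation: [[0.0, 0.167, -0.986], [0.0, -0.986, -0.167], [-1.0, -0.0, -0.0]]
wrist_force: [-11.6, 1.8, 31.8]
width: 0.007
```

The height stays at 34 mm while the force rises, so the pedal is on its stop. I'll check the cartridge from the scene camera while holding, then let the pedal up.

```bash
python3 -m handwheel '[[0,0,0,0,0,0,1],[0,0,0,0,0,0,1],[0,0,0,0,0,0,1]]' | tail -2; cat > chk.py <<'E'
from h import *
t=np.radians(9.75); ex=np.array([np.cos(t),np.sin(t)]); ey=np.array([-np.sin(t),np.cos(t)]); cr=np.array([.6568,-.1657])
im,d=imaging.camera("scene"); P=cloud("scene",d).reshape(-1,3); L=np.c_[(P[:,:2]-cr)@ex,(P[:,:2]-cr)@ey,P[:,2]]
q=L[(abs(L[:,2]-.073)<.004)&(abs(L[:,0])<.02)&(L[:,1]>-.075)&(L[:,1]<.075)]
print("tops at cart height",len(q),len(q)and np.round(np.percentile(q,[2,50,98],axis=0)*1000,1).tolist())
q=L[(L[:,0]<-.055)&(L[:,0]>-.2)&(L[:,1]>.1)&(L[:,1]<.18)&(L[:,2]>.025)&(L[:,2]<.1)]; print("pedal z",len(q),np.round(np.percentile(q,[5,50,95],axis=0)*1000,1).tolist())
import sys; cv2.imwrite(f"pics/{sys.argv[1]}.png",cv2.resize(im[120:280,150:350],(750,600),interpolation=3)[:,:,::-1])
E
python3 chk.py s2
```

```text
wrist_force: [-11.6, 2.2, 32.3]
width: -0.0
tops at cart height 80 [[-19.0, -74.2, 69.4], [-0.4, -60.9, 72.5], [18.9, -44.1, 76.5]]
pedal z 526 [[-168.6, 119.2, 28.5], [-146.0, 150.7, 35.5], [-98.7, 167.0, 80.0]]
```

```bash
python3 -m handwheel '[[-0.005,0,-0.001,0,0,0,1],[-0.011,0,-0.003,0,0,0,1],[-0.017,0,-0.005,0,0,0,1],[-0.023,0,-0.007,0,0,0,1],[-0.029,0,-0.009,0,0,0,1]]'; python3 -m handwheel '[[-0.006,0,-0.001,0,0,0,1],[-0.012,0,-0.002,0,0,0,1],[-0.03,0,0,0,0,0,1],[-0.08,0,0,0,0,0,1],[-0.13,0,0,0,0,0,1]]'; python3 -m handwheel '[[-0.03,0,0.03,0,0,0,1],[-0.06,0.04,0.03,0,0,0,1],[-0.06,0.04,0.03,0,0,0,1]]';python3 chk.py s3; python3 - <<'E'
from h import *
print(status.get_obs()["wrist_force"])
E
```

```text
clock: 25.48
ee_pos: [0.4847, -0.0535, 0.0595]
orientation: [[-0.001, 0.167, -0.986], [-0.0, -0.986, -0.167], [-1.0, -0.0, 0.001]]
wrist_force: [-2.6, 0.4, 5.3]
width: 0.003
clock: 26.1
ee_pos: [0.4836, -0.0533, 0.1893]
orientation: [[-0.003, 0.167, -0.986], [0.0, -0.986, -0.167], [-1.0, -0.001, 0.003]]
wrist_force: [1.1, 0.0, -0.5]
width: 0.005
clock: 26.48
ee_pos: [0.4634, -0.0999, 0.2518]
orientation: [[0.005, 0.164, -0.986], [-0.002, -0.986, -0.164], [-1.0, 0.003, -0.004]]
wrist_force: [-0.3, 0.1, 0.0]
width: -0.0
tops at cart height 73 [[-19.4, -73.5, 69.2], [1.3, -60.5, 72.8], [19.4, -51.6, 75.7]]
pedal z 551 [[-162.0, 113.9, 45.3], [-129.3, 145.5, 65.5], [-95.3, 167.0, 80.8]]
[ 0.16096728  0.30427847 -0.22947359]
```

View pics/s3.png

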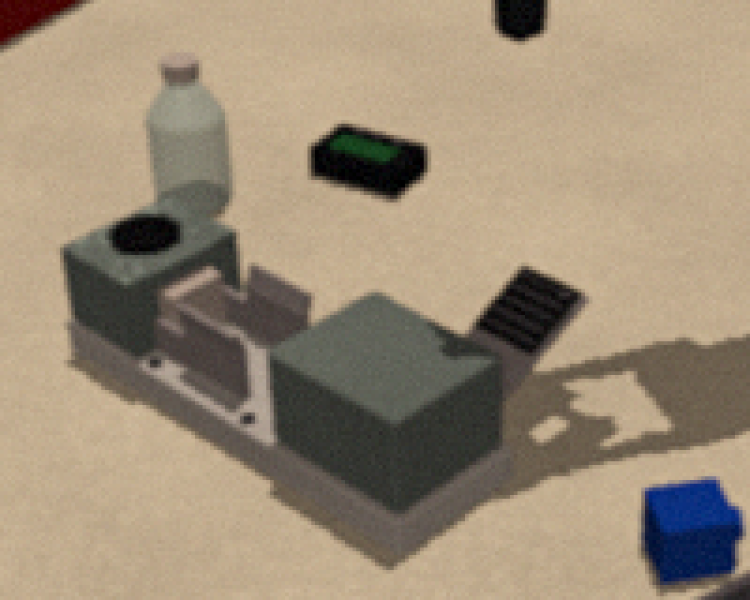

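The cartridge's rear end is at −51.6 mm, so its centre is about 80 mm in. The pedal is back up, the bottle and meter are unmoved in the picture, and the robot is clear.

```bash
python3 -c "
from rig import ctrl; print(ctrl.close_job())"
```

```text
the job is handed in; nothing more can be done
None
```

The job is done and handed in at about 27 s of the 72 s allowed; the hand-in gives no verdict.

I lifted the cartridge out of the rack by its sides, stood it on the bench and let go. I then took it by its ends, set it in the cradle with the spigot towards the housing, pressed the pedal to its stop, and let it come back up.

Last checks:
- **In the cradle:** the cartridge stood within 1 mm of the middle when I released it.
- **Pedal at its stop:** the tread point held at 34 mm while the press force rose to about 32 N.
- **Fully home:** the cartridge's rear end is 13 mm outside the mouth (nominal 13 mm). That puts its centre about 80 mm from the cradle (nominal 80 mm), and it lies close to the middle line.
- **End state:** the last picture shows the pedal back up and the bottle and meter where they were. The wrist force was about zero with the arm clear.

No check failed or disagreed. The last picture did not include the rack, so I did not look at the canister again after the lift.

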